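# Tongs: hold a washed tomato over the drip tray

## Task

First slide the white drip tray along the worktop, without lifting it, until it stands flat against the right-hand short side of the steel pan and in line with it. Then take the tongs and with them lift the tomato out of that pan - it is washed and ready to eat, so the gripper itself must not touch it - and hold it in the tongs over the middle of the drip tray, its underside about 10 cm above the worktop, to drip off. Finish while still holding it there, tray still against the pan; leave the onion, the salt and pepper shakers and the yellow bottle where they are.

Things in the scene. Friction and masses are not known exactly. Their poses are not given: they have to be found in the camera images.
- tongs: Spring kitchen tongs, steel with dark teal sleeves, 0.12 kg, 288 mm long, 103 mm over the open jaws, 30 mm high, lying on their side in front of the pan, jaws to the robot's left. Origin on the midline between the arms, at the middle of the sleeves, level with the underside; +x along the midline to the jaws. Hinge pin at x = -125 mm, ring ends at -165, jaw tips at +123. Balance near x = 0.
- tongs_grip (a point): where to take the tongs, from above, a finger outside each sleeve: on the midline at x = 0, 13 mm above their underside. Sleeves: x -46 to +46 mm, z 1 to 25 mm, 65 mm over their outer faces when open. A spring pushes each arm out with about 7 N here (9 N when closed on the tomato): squeezed to 57 mm the tongs are held with the jaws still open.
- tongs_left (a joint): closing angle (rad) of the left arm; the right goes evenly with it. 0 = open, jaws 95 mm apart in their cups (83 mm at the front lips, 73 at the rear), sleeves 65 mm; about 0.085 = closed on the tomato, sleeves parallel and 44 mm over their faces (use 20 to 40 N); stop at 0.16. 1 mm less over the sleeves is 1.76 mm less at the jaws.
- tongs_jaws (a point): the point midway between the two jaws, at x = +95 mm of the tongs and 15 mm above their underside; the jaws are cupped steel plates 56 mm long (along x), 30 mm high and 3 mm thick.
- tomato: The tomato in the pan, red with a green stalk, 59 mm in diameter, 68 mm high with the stalk, 0.09 kg, standing on the pan's floor 4 mm above the worktop; origin at the centre of its underside; it is widest about 32 mm above that.
- tomato_mid (a point): the middle of that tomato, 32 mm above its underside on its axis.
- pan: Shallow steel pan with perforated floor, fixed; outside 150 mm along its x, 240 mm along its y, 22 mm high, walls and floor 4 mm. Origin at the centre of its underside, x away from the robot, y to the left. The tomato and the onion stand in it on the midline at y = +55 and y = -55 mm, in either order. Its right-hand short side is the outer face at y = -120 mm.
- pan_side (a point): middle of the pan's right-hand outer face (the face at y = -120 mm), 11 mm up.
- drip_tray: Empty white plastic drip tray, loose, 0.3 kg, 150 x 150 mm outside, 20 mm high, walls and floor 4 mm; standing on the worktop to the right of the pan. Origin at the centre of its underside, its y toward the pan, z up. Can be pushed by the outer wall.
- tray_side (a point): middle of the tray's left outer face, the one that is to meet the pan (y = +75 mm of the tray), 10 mm up.
- onion: The purple onion in the pan, 67 mm wide, 71 mm high; origin at the centre of its underside. Leave it.
- salt_mill: salt shaker, 44 mm wide, 90 mm high, left of the pan; leave it.
- pepper_mill: pepper shaker, 44 mm wide, 90 mm high, left of the pan; leave it.
- mustard: yellow squeeze bottle, 70x86 mm, 192 mm high, at the back behind the pan; leave it.
Not all that is in view belongs to the job. Of the things like the tomato, leave any that is blue; of the rest the smaller one is meant.

How it is judged:
On the way, in this order (a step that is already met when the one before it is completed fails the run):
1. the drip tray stands on the worktop flat against the pan's right-hand side and in line with it (y of tray_side in the frame of pan above -0.134 m and x of tray_side in the frame of pan between -0.035 and 0.035 m and angle between the x axis of drip_tray and the x axis of pan, either way round below 0.15 rad and height (world z) of drip_tray below 0.006 m), for 0.2 s.
2. the tomato is lifted clear of the pan in the tongs, the tongs in the gripper (contact force between tongs and tomato above 0.8 N and contact force between the fingers and tongs above 2 N and height (world z) of tomato above 0.04 m), for 0.3 s.
At the end, for the whole second after the job is handed in: Tray on the worktop, face within 14 mm of the pan's, 35 mm of its middle, 0.15 rad square; tomato held by the tongs alone (over 0.8 N), tongs by the gripper (over 2 N), tomato at rest, underside 70 to 160 mm up, within 40 mm of the tray's centre; tongs and tomato clear of tray and pan (all of step 1 and contact force between tongs and tomato above 0.8 N and contact force between the fingers and tongs above 2 N and height (world z) of tomato between 0.07 and 0.16 m and horizontal distance between tomato_mid and drip_tray below 0.04 m and contact force between each of tomato, tongs and drip_tray below 0.1 N and contact force between the fingers and tomato below 0.1 N and contact force between tongs and pan below 0.1 N and linear speed of tomato below 0.03 m/s); the arm keeps its last pose, push and grip.
It fails at once if the gripper touches the tomato (contact force between the fingers and tomato above 0.3 N).
It fails at once if the drip tray is lifted off the worktop (height (world z) of drip_tray above 0.015 m).
It fails at once if the onion, a shaker or the yellow bottle is moved by more than 25 mm (distance of any of onion, salt_mill, pepper_mill, mustard from where it was at the start of the episode above 0.025 m).
It also fails if it takes over 69 s, if anything falls off the work surface, if the arm or the gripper's body presses on something with over 40 N, if the wrist force passes 120 N, or if a joint passes its speed limit or range.

## Robot

A 6-joint arm with a two-finger parallel gripper is mounted at the origin on a cart in front of the work surface, level with it; the furniture and walls round the work are solid. World frame = base frame: x ahead of the robot, y to its left, z up, the work surface at z = 0. Lengths are in m, angles in rad, forces in N, time in s.
With the tool pointing down it reaches from about 0.375 to 0.9 m from the base axis. Payload 3.1 kg.
Tool frame: the origin (TCP) lies between the finger pads; the fingertips stand 25 mm ahead of it and the grasp point (between the pads) lies 6 mm ahead of it; y points along the fingers, x is the direction in which the jaws open and shut, and the axes are right-handed (so a half turn about y gives the same grasp; the last joint's range is limited). The gripper opens to 87 mm and grips with 3 to 60 N. Pads are 19 mm wide; open, the fingers measure 117 mm over their backs; the gripper's body (75 mm by 190 mm) begins 51 mm behind the grasp point.
Start: joints at [-1.435, 0.527, 1.433, -0, 1.181, -0.178], TCP at [0.194, -0.594, 0.227] pointing down, gripper open.
Joint ranges: [-3.08, 3.08], [-0.75, 2.2], [0.22, 2.44], [-1.43, 4.57], [0, 2.65], [-2.85, 2.85]. Speed limits (rad/s): [2.79, 2.79, 3.14, 3.14, 3.14, 3.14].

## Interface

Orientations are given as a unit quaternion [x, y, z, w].
In Python, from rig import robot gives the robot as it stands.
- The arm moves only by the tool carry_out, never from a script. Its argument "moves" is a list of rows, each a list of 7 numbers: the opening, from 0 (shut) to 1 (fully open), then the shift along the tool's x, y, z in cm, then the turn, a rotation vector about the tool's x, y, z in rad. In form: [[grip, x, y, z, rx, ry, rz], ...]. A call has 1 to 20 rows; each row is the pose to reach, as a shift and turn from the pose commanded when the call began, along the tool's axes at that moment; what a row does not reach only later rows make up. A row lasts 1/10 s, in which the tool goes at most 50 mm and 8.59 degrees, less where a joint would pass 70% of its speed; a pose out of reach is approached as far as the arm can. A call with a gripper value outside its range is refused whole. The fingers move at their own pace and stop on an object; "force" is the grip in N (left out, the last holds). Time passes only in rows, so rows that repeat a pose let the fingers close. It gives the time, the measured TCP pose, the force and the opening at its end, in the units of the state.
- robot.get_obs(): the state, without advancing time (a new reading comes with each control period).
- robot.camera(name): name is "side" or "top"; returns the picture (384x512x3 uint8, red, green, blue); there is no depth.
- robot.camera_params(name): a dict with "fx", "fy", "cx", "cy" (pixels), "extrinsics" (4x4, takes a point from camera to world coordinates). Camera axes: x right, y down, z forward; pixel columns grow to the right and rows downward; lengths in m; the calibration is good to about 2 mm. A picture is of the moment at which its call begins. camera_params takes no time and is no camera call.
- robot.hand_in(): hands the job in, once; it reports no verdict.
The state is a dict: "time": time; "q": joint angles; "joint_velocities": joint speeds; "joint_torque": joint torques, N m; "position": TCP position; "tool_rot": TCP orientation; "ft_force": force on the tool from outside, world axes, zero at the start; "moment": the same for the moment, N m; "grip_width": finger opening in m.
Only numpy, scipy, OpenCV 4.12 (cv2) and the standard library are available. Lean on these libraries where they do the work, as an engineer would, in place of code of your own. Each camera call takes 0.05 s, during which the arm holds its last target.

## Working session

There is one attempt and no reset: what is moved stays moved. The work goes in short steps, Python scripts to look and compute and a tool call to move; the robot and the scene stay as the last step left them, time stands still between calls to the robot, and variables do not carry over. Pictures are saved under pics/ and viewed, and the job is handed in when it is done.

Besides the shell and the picture viewer there is one more tool, called after "Request:" as name(argument=value, ...) on one line, values as JSON. carry_out: Moves the arm, as the interface text tells. Its arguments: {"type":"object","properties":{"moves":{"type":"array"},"force":{"type":"number"}},"required":["moves"]}

```bash
ls; mkdir -p pics; python3 - <<'E'
from rig import robot
import cv2
for n in("top","side"):
    im=robot.camera(n); cv2.imwrite(f"pics/{n}0.png",cv2.cvtColor(im,cv2.COLOR_RGB2BGR))
    p=robot.camera_params(n); print(n,p)
print(robot.get_obs())
E
```

```text
pics
top {'fx': 454.61186131939917, 'fy': 454.61186131939917, 'cx': 262.41294974850916, 'cy': 191.69452465655502, 'extrinsics': array([[-0.00206719, -0.989524  ,  0.1443537 ,  0.3287886 ],
       [-0.99999289,  0.00159031, -0.00341891,  0.08213607],
       [ 0.00315352, -0.14435974, -0.98952025,  1.51081547],
       [ 0.        ,  0.        ,  0.        ,  1.        ]])}
side {'fx': 359.87802500832856, 'fy': 359.87802500832856, 'cx': 252.5084405463119, 'cy': 194.84098312082506, 'extrinsics': array([[-0.88269202, -0.21956516,  0.41550684,  0.1322043 ],
       [-0.46931886,  0.36596917, -0.80362079,  0.88408732],
       [ 0.02438444, -0.90435486, -0.42608413,  0.49766746],
       [ 0.        ,  0.        ,  0.        ,  1.        ]])}
{'time': 0.1, 'q': array([-1.43452786e+00,  5.28380516e-01,  1.43375091e+00, -1.39294809e-05,
        1.18139496e+00, -1.78510870e-01]), 'joint_velocities': array([-0.00070993, -0.00252872, -0.00326605,  0.00040896, -0.00094011,
       -0.00050167]), 'joint_torque': array([ 2.05399165e-04, -4.40984774e+01, -1.77151698e+01,  6.34193374e-02,
        5.33858815e-02, -4.93535845e-05]), 'position': array([ 0.19343381, -0.59364178,  0.22567238]), 'tool_rot': array([-0.57170069,  0.41592425, -0.41497145,  0.57268145]), 'ft_force': array([-0.28081552, -0.4681166 ,  0.51138548]), 'moment': array([0.02604861, 0.04523403, 0.0221822 ]), 'grip_width': 0.08669383486971474}
```

View pics/top0.png

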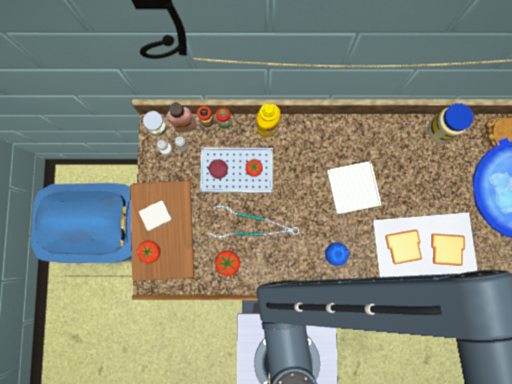

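View pics/side0.png

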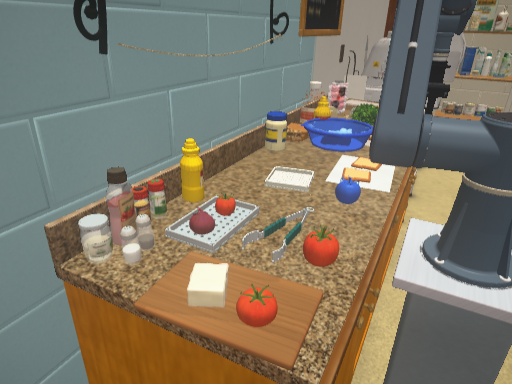

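```bash
cat > h.py <<'E'
import numpy as np,cv2
from rig import robot
from scipy.spatial.transform import Rotation as R
def ray(n,u,v,z):
    p=robot.camera_params(n);E=p["extrinsics"]
    d=E[:3,:3]@np.array([(u-p["cx"])/p["fx"],(v-p["cy"])/p["fy"],1]);o=E[:3,3]
    return o+d*(z-o[2])/d[2]
def proj(n,P):
    p=robot.camera_params(n);E=p["extrinsics"];c=E[:3,:3].T@(np.array(P)-E[:3,3])
    return np.array([p["fx"]*c[0]/c[2]+p["cx"],p["fy"]*c[1]/c[2]+p["cy"]])
def crop(im,x0,y0,x1,y1,s,name):
    cv2.imwrite(name,cv2.resize(cv2.cvtColor(im[y0:y1,x0:x1],cv2.COLOR_RGB2BGR),None,fx=s,fy=s,interpolation=cv2.INTER_CUBIC))
E
python3 - <<'E'
from h import *
im=robot.camera("top"); crop(im,190,140,390,280,4,"pics/crop1.png")
hsv=cv2.cvtColor(im,cv2.COLOR_RGB2HSV)
def show(nm,m,x0,y0,x1,y1,z):
    mm=np.zeros_like(m);mm[y0:y1,x0:x1]=m[y0:y1,x0:x1]
    n,l,s,c=cv2.connectedComponentsWithStats(mm)
    for i in range(1,n):
        if s[i,4]>12:
            pts=np.argwhere(l==i)[:,::-1].astype(np.float32);r=cv2.minAreaRect(pts)
            print(nm,s[i],c[i].round(1),ray("top",*c[i],z).round(4),"corn",[ray("top",*q,z)[:2].round(3).tolist() for q in cv2.boxPoints(r)],)
show("teal",cv2.inRange(hsv,(80,90,30),(100,255,200)),200,195,305,245,.013)
show("tray",cv2.inRange(hsv,(0,0,205),(180,30,255)),320,155,390,220,.02)
show("pan",cv2.inRange(hsv,(90,8,120),(130,90,255)),195,140,280,200,.022)
red=cv2.inRange(hsv,(0,150,90),(8,255,255))|cv2.inRange(hsv,(172,150,90),(180,255,255))
show("red",red,130,140,280,290,.036)
E
```

```text
teal [237 213  27   8  70] [250.2 216.4] [0.465  0.1174 0.013 ] corn [[0.47, 0.162], [0.479, 0.16], [0.46, 0.074], [0.451, 0.076]]
teal [235 232  28   4  67] [247.9 233.3] [0.4091 0.125  0.013 ] corn [[0.407, 0.167], [0.415, 0.167], [0.411, 0.078], [0.403, 0.079]]
tray [ 328  162   53   52 2016] [353.8 187.2] [ 0.5608 -0.2265  0.02  ] corn [[0.62, -0.139], [0.652, -0.289], [0.502, -0.314], [0.472, -0.166]]
pan [ 200  148   73   45 2546] [236.7 169.9] [0.6195 0.1627 0.022 ] corn [[0.694, 0.286], [0.694, 0.045], [0.545, 0.045], [0.545, 0.283]]
red [220 161   7   8  25] [222.4 164.2] [0.6362 0.209  0.036 ] corn [[0.642, 0.222], [0.649, 0.216], [0.627, 0.194], [0.62, 0.2]]
red [246 161  16  15 115] [253.4 169. ] [0.6198 0.1065 0.036 ] corn [[0.647, 0.131], [0.647, 0.082], [0.6, 0.082], [0.6, 0.131]]
red [141 241  19  23 233] [151.3 252. ] [0.3488 0.4344 0.036 ] corn [[0.316, 0.467], [0.387, 0.462], [0.381, 0.406], [0.31, 0.412]]
red [137 243   7   7  32] [140.5 246.8] [0.3653 0.4697 0.036 ] corn [[0.378, 0.482], [0.377, 0.462], [0.358, 0.462], [0.358, 0.481]]
red [215 251  25  25 345] [227.4 262.9] [0.3135 0.1898 0.036 ] corn [[0.351, 0.23], [0.351, 0.153], [0.275, 0.152], [0.275, 0.229]]
red [137 252   7   7  33] [139.7 254.5] [0.3408 0.4714 0.036 ] corn [[0.33, 0.48], [0.349, 0.48], [0.349, 0.461], [0.33, 0.461]]
```

View pics/crop1.png

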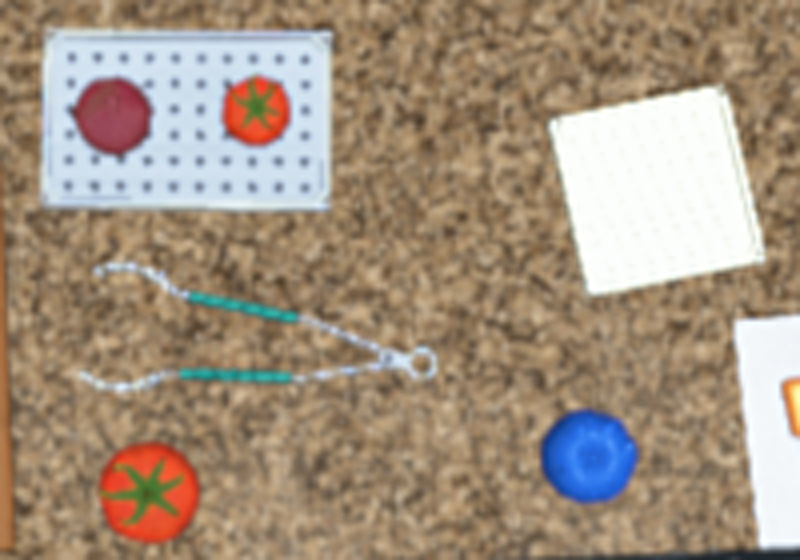

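Candidates (top view): red (254,168) in pan, red (227,263), red (148,251), blue (337,254). The one in the pan is the smallest red one and fits (about 55 mm against about 76 mm); the crop shows it at the pan's right end. Next I check the bottle's clearance and plan the tray grip.

```bash
cat >> h.py <<'E'
def plan(x,y,z,yaw,base=None):
    """rows' numbers: shift (cm) in tool axes and turn about tool y, for TCP target & yaw of tool x axis (tool pointing down)"""
    o=robot.get_obs(); Rm=R.from_quat(o["tool_rot"]).as_matrix()
    T=np.array([[np.cos(yaw),0,np.sin(yaw)],[np.sin(yaw),0,-np.cos(yaw)],[0,-1,0]])
    # columns: x, y(down), z = x cross y
    xa=np.array([np.cos(yaw),np.sin(yaw),0]);ya=np.array([0,0,-1.]);T=np.stack([xa,ya,np.cross(xa,ya)],1)
    d=Rm.T@(np.array([x,y,z])-o["position"])*100
    rv=R.from_matrix(Rm.T@T).as_rotvec()
    print("t",round(o["time"],2),"shift cm",d.round(2),"rv",rv.round(3),"pos",o["position"].round(4),"yaw",round(np.arctan2(Rm[1,0],Rm[0,0]),3),"F",o["ft_force"].round(1),"w",round(o["grip_width"],4))
E
python3 - <<'E'
from h import *
im=robot.camera("top");hsv=cv2.cvtColor(im,cv2.COLOR_RGB2HSV)
m=cv2.inRange(hsv,(20,180,150),(32,255,255));m[:,:240]=0;m[:,300:]=0
ys,xs=np.nonzero(m);print(xs.min(),xs.max(),ys.min(),ys.max())
print("must bottom front",ray("top",(xs.min()+xs.max())/2,ys.max(),.0), ray("top",xs[ys>ys.max()-6].min(),ys.max()-3,.05),ray("top",xs[ys>ys.max()-6].max(),ys.max()-3,.05))
s=robot.camera("side");hs=cv2.cvtColor(s,cv2.COLOR_RGB2HSV)
m=cv2.inRange(hs,(20,180,120),(32,255,255));m[:,:170]=0;m[:,215:]=0;m[:120]=0;m[230:]=0
ys,xs=np.nonzero(m);print(xs.min(),xs.max(),ys.max(),ray("side",(xs.min()+xs.max())/2,ys.max(),0))
plan(0.575,-0.299,0.12,-1.391)
E
```

```text
257 279 104 134
must bottom front [0.74867937 0.05738465 0.        ] [0.74505245 0.09128355 0.05      ] [0.74499439 0.04160318 0.05      ]
180 203 201 [ 7.59055222e-01  8.25894434e-02 -5.55111512e-17]
t 0.25 shift cm [-16.22  10.63  45.41] rv [-0.     0.135 -0.001] pos [ 0.1935 -0.5939  0.2261] yaw -1.256 F [-0.  -0.3 -0.4] w 0.0872
```

Request:
carry_out(moves=[[1,-16.2,10.6,45.4,0,0.135,0],[1,-16.2,10.6,45.4,0,0.135,0],[1,-16.2,10.6,45.4,0,0.135,0],[1,-16.2,10.6,45.4,0,0.135,0],[1,-16.2,10.6,45.4,0,0.135,0],[1,-16.2,10.6,45.4,0,0.135,0],[1,-16.2,10.6,45.4,0,0.135,0],[1,-16.2,10.6,45.4,0,0.135,0],[1,-16.2,10.6,45.4,0,0.135,0],[1,-16.2,10.6,45.4,0,0.135,0],[1,-16.2,10.6,45.4,0,0.135,0],[1,-16.2,10.6,45.4,0,0.135,0],[1,-16.2,10.6,45.4,0,0.135,0],[1,-16.2,10.6,45.4,0,0.135,0],[1,-16.2,10.6,45.4,0,0.135,0]])

```text
time: 1.75
position: [0.5743, -0.301, 0.121]
tool_rot: [0.542, -0.453, 0.454, -0.542]
ft_force: [-0.3, -0.2, 0.4]
grip_width: 0.0869
```

```bash
python3 - <<'E'
from h import *
plan(0.575,-0.299,0.033,-1.391)
crop(robot.camera("top"),270,110,470,260,4,"pics/c2.png")
crop(robot.camera("side"),200,100,400,250,4,"pics/s2.png")
E
```

```text
t 1.75 shift cm [-0.18  8.8   0.1 ] rv [-0.    -0.002  0.   ] pos [ 0.5743 -0.301   0.121 ] yaw -1.393 F [-0.3 -0.2  0.4] w 0.0869
```

View pics/s2.png

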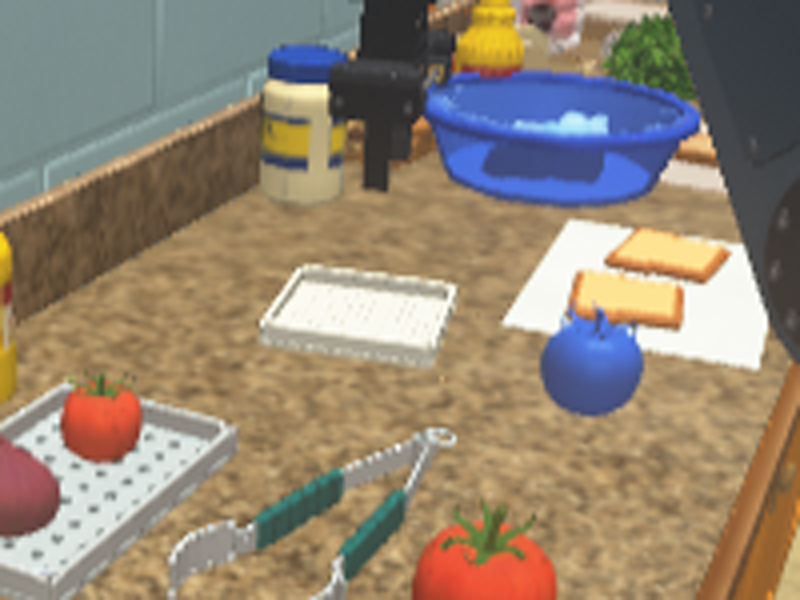

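View pics/c2.png

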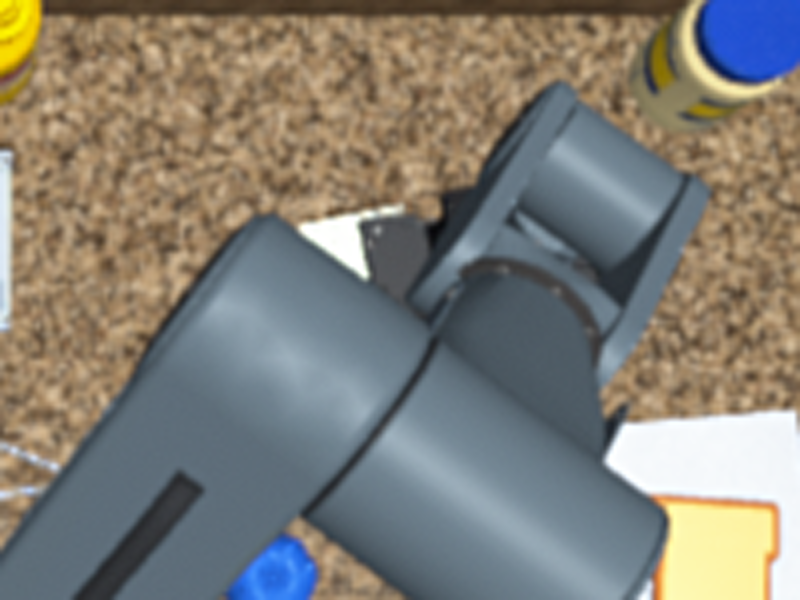

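The gripper hangs clear over the tray's far right wall (side view, about (375,185) in the crop). I lower it to straddle that wall and pinch it.

Request:
carry_out(force=15, moves=[[1,0,3,0,0,0,0],[1,0,6,0,0,0,0],[1,-0.1,8,0,0,0,0],[1,-0.1,8.8,0,0,0,0],[1,-0.1,8.8,0,0,0,0],[0,-0.1,8.8,0,0,0,0],[0,-0.1,8.8,0,0,0,0],[0,-0.1,8.8,0,0,0,0],[0,-0.1,8.8,0,0,0,0],[0,-0.1,8.8,0,0,0,0],[0,-0.1,8.8,0,0,0,0],[0,-0.1,8.8,0,0,0,0],[0,-0.1,8.8,0,0,0,0]])

```text
time: 3.15
position: [0.5749, -0.2986, 0.0325]
tool_rot: [-0.543, 0.453, -0.453, 0.543]
ft_force: [-0.5, -0.1, 1.4]
grip_width: 0.0311
```

```bash
python3 - <<'E'
from h import *
plan(0.6195,-0.1065,0.033,-1.5708)
crop(robot.camera("side"),200,100,400,250,4,"pics/s3.png")
E
```

```text
t 3.15 shift cm [-18.1   -0.05   7.83] rv [ 0.    0.18 -0.  ] pos [ 0.5749 -0.2986  0.0325] yaw -1.391 F [-0.5 -0.1  1.4] w 0.0311
```

View pics/s3.png

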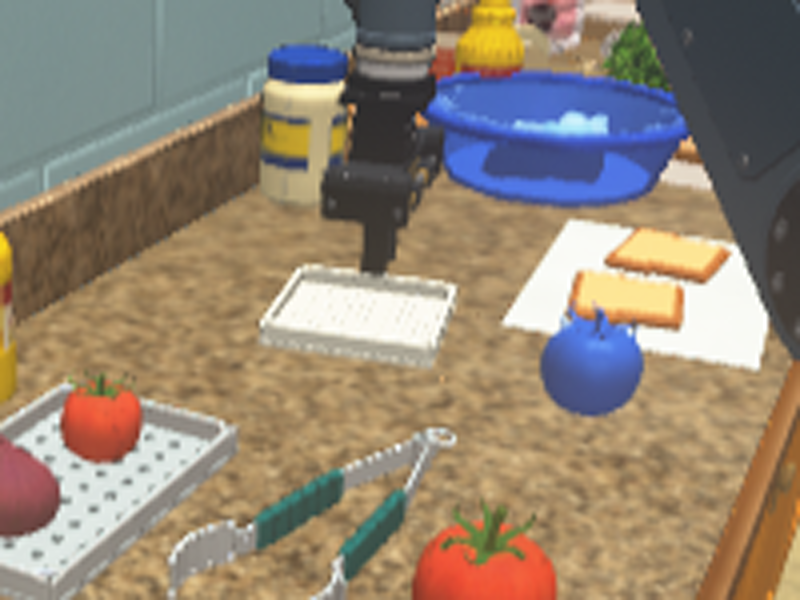

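Fingers are still closing (31 mm), so I hold this pose a little longer.

Request:
carry_out(moves=[[0,0,0,0,0,0,0],[0,0,0,0,0,0,0],[0,0,0,0,0,0,0],[0,0,0,0,0,0,0],[0,0,0,0,0,0,0],[0,0,0,0,0,0,0]])

```text
time: 3.8
position: [0.5749, -0.2987, 0.0325]
tool_rot: [-0.543, 0.453, -0.453, 0.543]
ft_force: [0.7, 0.5, -0.8]
grip_width: 0.0004
```

```bash
python3 - <<'E'
from h import *
plan(0.6195,-0.1065,0.033,-1.5708)
E
```

```text
t 3.8 shift cm [-18.11  -0.05   7.83] rv [ 0.    0.18 -0.  ] pos [ 0.5749 -0.2987  0.0325] yaw -1.391 F [ 0.7  0.5 -0.8] w 0.0004
```

```bash
python3 - <<'E'
from h import *
crop(robot.camera("side"),255,130,325,200,10,"pics/s4.png")
crop(robot.camera("top"),310,130,430,230,6,"pics/c4.png")
P=robot.get_obs()["position"];print(proj("side",P-[0,0,.025]))
E
```

```text
[293.33639501 171.5852111 ]
```

View pics/s4.png

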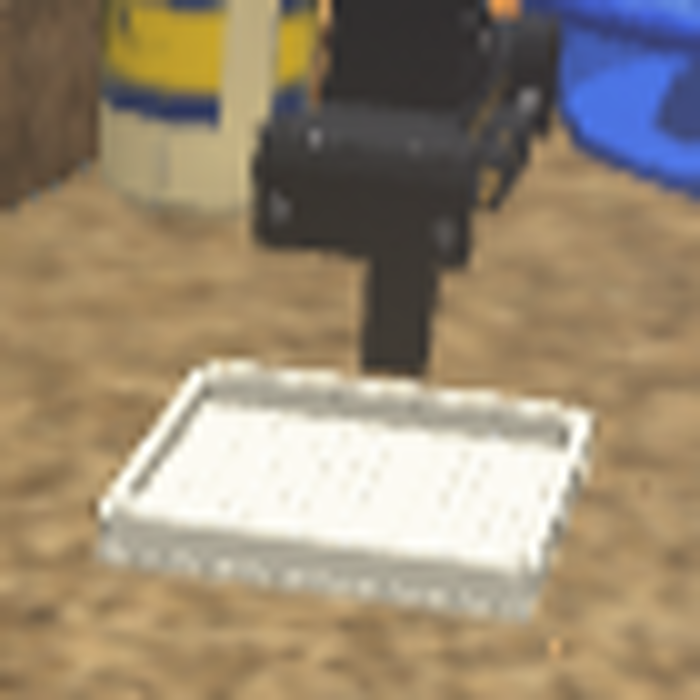

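View pics/c4.png

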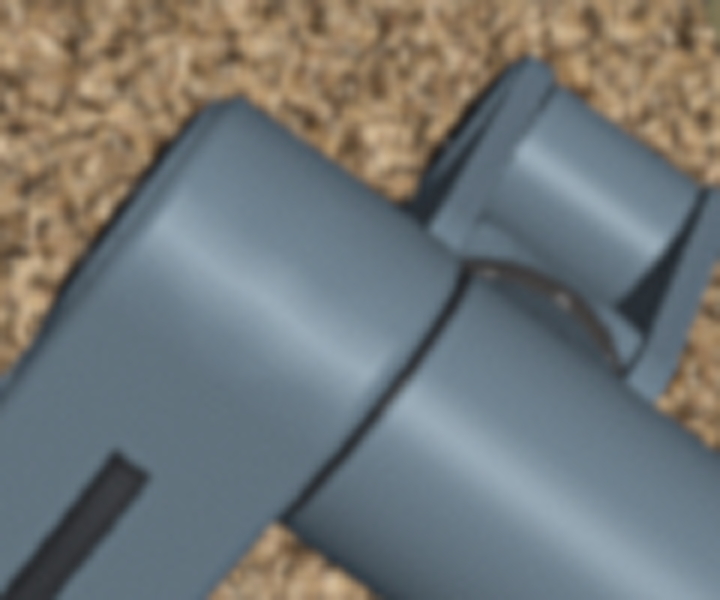

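```bash
python3 - <<'E'
from h import *
for q in [(275.5,166.5),(314,171.2),(308.5,187),(265.5,181)]: print("side",ray("side",*q,.02).round(4))
for q in [(550,120),(722,87),(765,262),(590,295)]: print("top",ray("top",190+q[0]/4,140+q[1]/4,.02).round(4))
for q in [(43,30),(332,30),(330,209),(43,207)]: print("toppan",ray("top",190+q[0]/4,140+q[1]/4,.022).round(4))
P=robot.get_obs()["position"]
for z in(.008,.02,.03): print(proj("side",P*[1,1,0]+[0,0,z]))
E
```

```text
side [ 0.6411 -0.2819  0.02  ]
side [ 0.5    -0.3122  0.02  ]
side [ 0.4679 -0.1655  0.02  ]
side [ 0.6119 -0.1371  0.02  ]
top [ 0.6191 -0.1405  0.02  ]
top [ 0.647  -0.2852  0.02  ]
top [ 0.4996 -0.3153  0.02  ]
top [ 0.4725 -0.1701  0.02  ]
toppan [0.6962 0.2836 0.022 ]
toppan [0.6959 0.0411 0.022 ]
toppan [0.5441 0.0436 0.022 ]
toppan [0.5461 0.281  0.022 ]
[293.34512187 171.47338386]
[293.5798901  168.46502864]
[293.77690538 165.94044547]
```

```bash
python3 - <<'E'
from h import *
for d in(-.045,0,.045):
  P=np.array([0.5743,-.301,.096])+d*np.array([-.179,.984,0]); print(d,proj("side",P), (proj("side",P)-[200,100])*4)
for d in(-.02,0,.02):
  P=np.array([0.575,-.2985,.0075])+d*np.array([-.179,.984,0]); print(d,proj("side",P), (proj("side",P)-[200,100])*4)
E
python3 - <<'E'
from h import *
crop(cv2.cvtColor(cv2.imread("pics/s2.png"),cv2.COLOR_BGR2RGB),250,0,500,400,2,"pics/s2z.png")
crop(cv2.cvtColor(cv2.imread("pics/s3.png"),cv2.COLOR_BGR2RGB),250,100,500,400,2,"pics/s3z.png")
E
```

```text
-0.045 [297.91029095 145.2494395 ] [391.64116378 180.997758  ]
0 [295.4986683 148.7207433] [381.9946732  194.88297318]
0.045 [292.93898943 152.4051601 ] [371.7559577 209.6206404]
-0.02 [294.37728316 169.7866556 ] [377.50913265 279.14662241]
0 [293.28865851 171.60420346] [373.15463405 286.41681385]
0.02 [292.17162083 173.4691892 ] [368.68648332 293.87675682]
```

View pics/s3z.png

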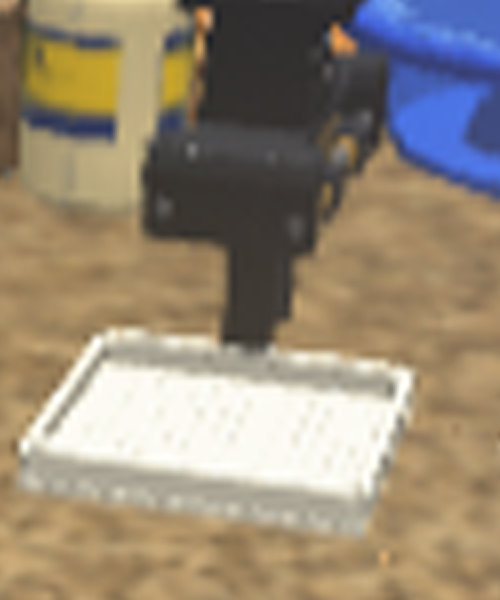

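View pics/s2z.png

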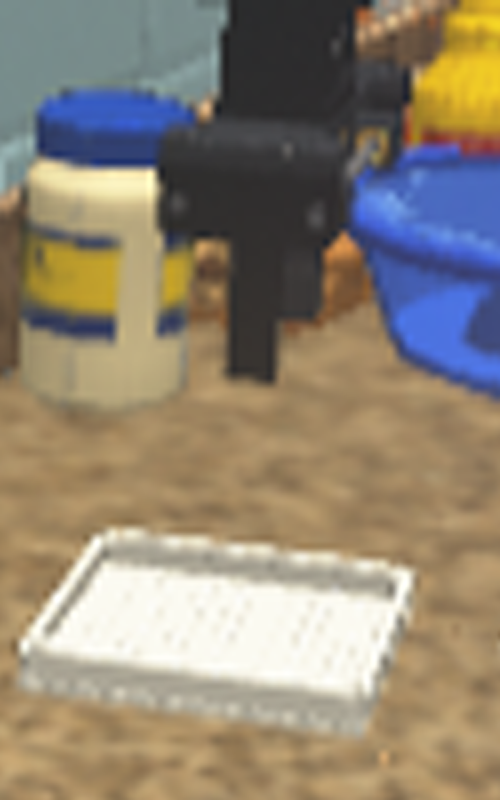

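The fingers shut above the wall. In the side view the tips appear about 17 mm higher than the stated 25 mm offset would put them, so in practice they reach only about 8 mm past the TCP. I reopen, go lower in small steps and watch the force.

Request:
carry_out(moves=[[1,0,0,0,0,0,0],[1,0,0,0,0,0,0],[1,0,0,0,0,0,0],[1,0,0,0,0,0,0],[1,0,0,0,0,0,0],[1,0,0,0,0,0,0],[1,0,0,0,0,0,0],[1,0,0,0,0,0,0],[1,0,0.3,0,0,0,0],[1,0,0.6,0,0,0,0],[1,0,0.8,0,0,0,0],[1,0,0.8,0,0,0,0]])

```text
time: 5.1
position: [0.5746, -0.2984, 0.024]
tool_rot: [0.543, -0.453, 0.453, -0.543]
ft_force: [-0.8, -0.8, -0.5]
grip_width: 0.0841
```

```bash
python3 - <<'E'
from h import *
plan(0.575,-0.2985,0.019,-1.391)
crop(robot.camera("side"),255,130,325,200,10,"pics/s5.png")
E
```

```text
t 5.1 shift cm [0.02 0.5  0.04] rv [ 0.001  0.    -0.001] pos [ 0.5746 -0.2984  0.024 ] yaw -1.391 F [-0.8 -0.8 -0.5] w 0.0841
```

View pics/s5.png

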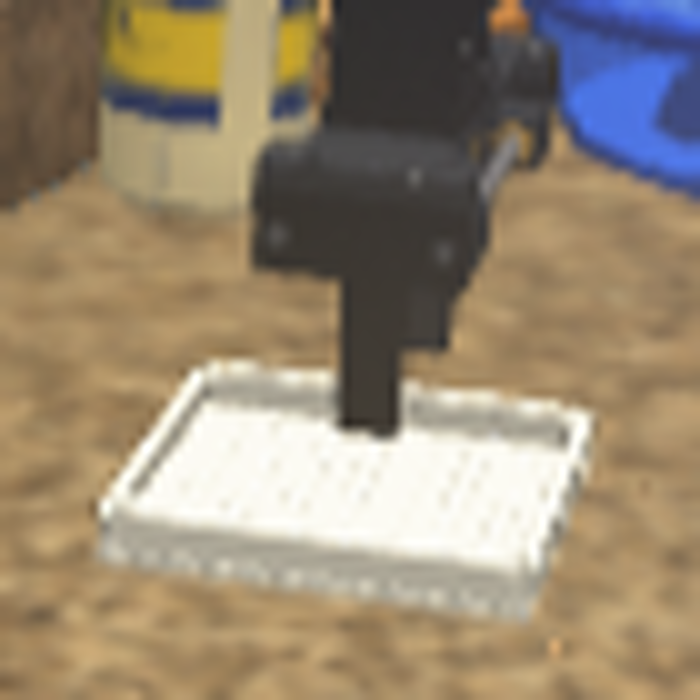

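```bash
python3 - <<'E'
from h import *
P=np.array([0.5746,-.2984,0])
for d in(.043,.05,.057):
  for z in (-.001,.008,.016,.024): print(d,z,proj("side",P+d*np.array([-.179,.984,0])+[0,0,z]))
E
```

```text
0.043 -0.001 [290.77877803 177.87139101]
0.043 0.008 [290.95168599 175.57792025]
0.043 0.016 [291.10623694 173.52793902]
0.043 0.024 [291.26159917 171.4671968 ]
0.05 -0.001 [290.36937918 178.56456565]
0.05 0.008 [290.54188481 176.26245213]
0.05 0.016 [290.69608013 174.20469252]
0.05 0.024 [290.85108865 172.13608048]
0.057 -0.001 [289.95615794 179.26421221]
0.057 0.008 [290.12824614 176.95339417]
0.057 0.016 [290.28207234 174.88780009]
0.057 0.024 [290.43671362 172.81126097]
```

Request:
carry_out(moves=[[1,0,0.4,0,0,0,0],[1,0,0.8,0,0,0,0],[1,0,0.9,0,0,0,0],[1,0,0.9,0,0,0,0]])

```text
time: 5.55
position: [0.5746, -0.2985, 0.0151]
tool_rot: [0.543, -0.453, 0.453, -0.543]
ft_force: [0.4, -0.5, -0.3]
grip_width: 0.0869
```

```bash
python3 - <<'E'
from h import *
plan(0.575,-0.2985,0.015,-1.391)
crop(robot.camera("side"),255,130,325,200,10,"pics/s6.png")
E
```

```text
t 5.55 shift cm [0.01 0.01 0.03] rv [ 0.001 -0.    -0.001] pos [ 0.5746 -0.2985  0.0151] yaw -1.391 F [ 0.4 -0.5 -0.3] w 0.0869
```

View pics/s6.png

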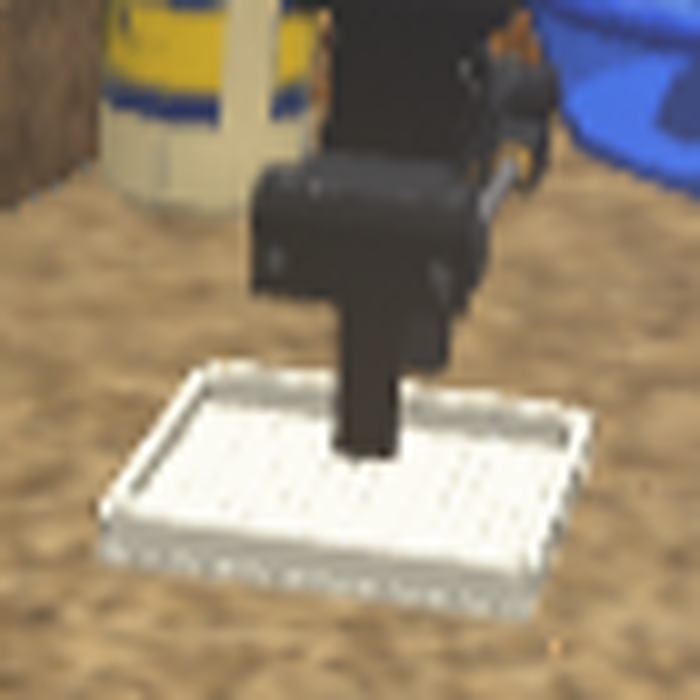

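No contact and the inner tip is just above the tray floor. I close on the wall.

Request:
carry_out(force=15, moves=[[0,0,0,0,0,0,0],[0,0,0,0,0,0,0],[0,0,0,0,0,0,0],[0,0,0,0,0,0,0],[0,0,0,0,0,0,0],[0,0,0,0,0,0,0],[0,0,0,0,0,0,0],[0,0,0,0,0,0,0],[0,0,0,0,0,0,0],[0,0,0,0,0,0,0],[0,0,0,0,0,0,0],[0,0,0,0,0,0,0],[0,0,0,0,0,0,0],[0,0,0,0,0,0,0]])

```text
time: 7.0
position: [0.5748, -0.2987, 0.0155]
tool_rot: [0.543, -0.453, 0.453, -0.543]
ft_force: [-1.0, 0.1, -0.0]
grip_width: 0.0038
```

```bash
python3 - <<'E'
from h import *
plan(0.6195,-0.1095,0.0151,-1.5708)
crop(robot.camera("side"),255,130,325,200,10,"pics/s7.png")
E
```

```text
t 7.0 shift cm [-17.81   0.04   7.79] rv [0.   0.18 0.  ] pos [ 0.5748 -0.2987  0.0155] yaw -1.391 F [-1.   0.1 -0. ] w 0.0038
```

View pics/s7.png

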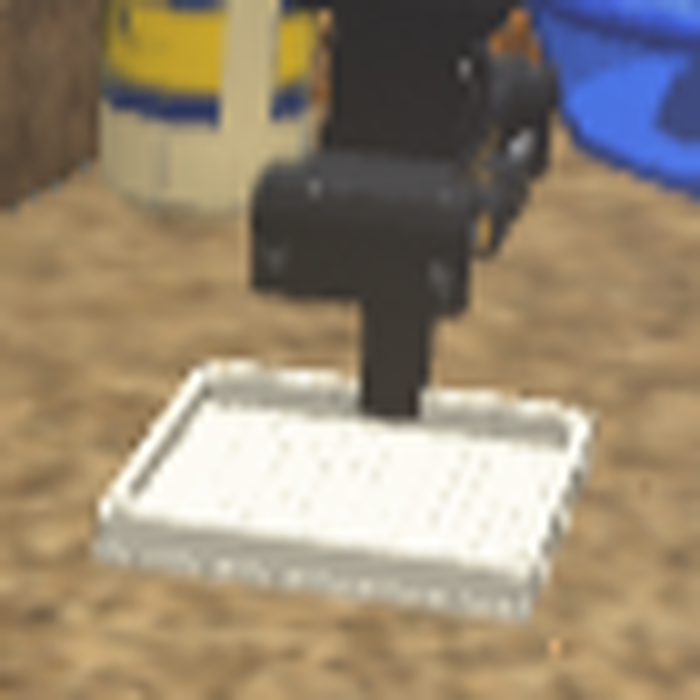

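Gripped (width 3.8 mm = wall). I slide toward the pan and turn at the same time.

Request:
carry_out(moves=[[0,-1.8,0,0.8,0,0.02,0],[0,-3.6,0,1.6,0,0.04,0],[0,-5.4,0,2.4,0,0.06,0],[0,-7.2,0,3.2,0,0.08,0],[0,-9,0,3.9,0,0.1,0],[0,-10.8,0,4.7,0,0.12,0],[0,-12.6,0,5.5,0,0.14,0],[0,-14.4,0,6.3,0,0.16,0],[0,-16.2,0,7.1,0,0.18,0],[0,-17.5,0,7.6,0,0.18,0],[0,-17.8,0,7.8,0,0.18,0],[0,-17.8,0,7.8,0,0.18,0]])

```text
time: 8.25
position: [0.6197, -0.1086, 0.0155]
tool_rot: [-0.5, 0.5, -0.5, 0.5]
ft_force: [-0.6, 2.7, 0.5]
grip_width: 0.0035
```

```bash
python3 - <<'E'
from h import *
plan(0.6195,-0.103,0.0151,-1.5708)
s=robot.camera("side");crop(s,150,140,350,260,4,"pics/s8.png")
crop(robot.camera("top"),190,130,390,270,4,"pics/c8.png")
E
```

```text
t 8.25 shift cm [-0.56  0.05 -0.02] rv [ 0.     0.    -0.001] pos [ 0.6197 -0.1086  0.0155] yaw -1.57 F [-0.6  2.7  0.5] w 0.0035
```

View pics/s8.png

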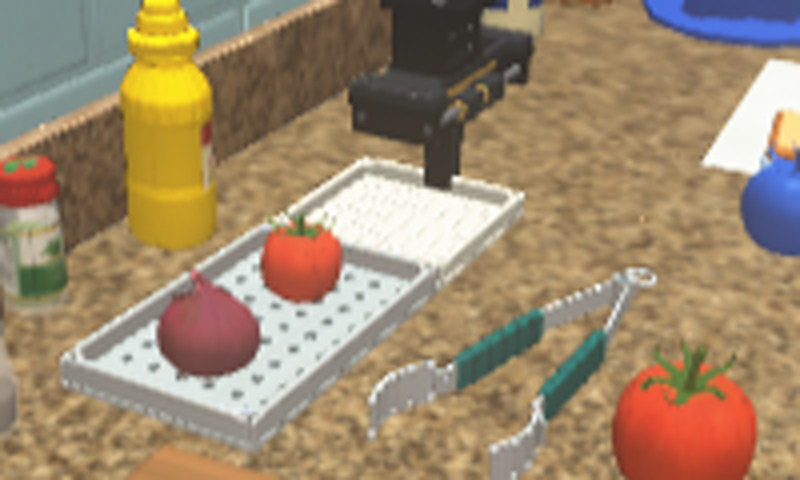

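View pics/c8.png

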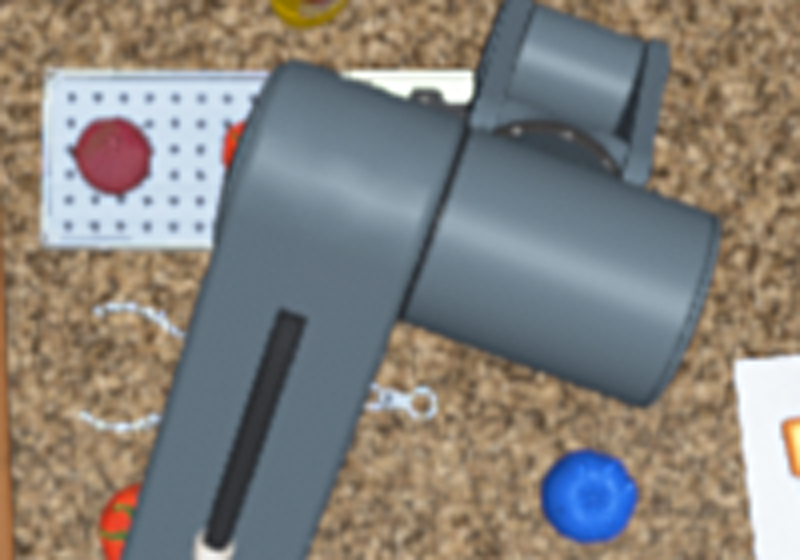

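Tray (side crop, edge at (285,210)–(435,270)) is aligned and almost touching. A small gentle nudge, then release and rise.

Request:
carry_out(moves=[[0,-0.2,0,0,0,0,0],[0,-0.3,0,0,0,0,0],[0,-0.4,0,0,0,0,0],[0,-0.4,0,0,0,0,0]])

```text
time: 8.75
position: [0.6199, -0.1061, 0.0155]
tool_rot: [0.5, -0.5, 0.5, -0.5]
ft_force: [0.5, -2.2, -1.4]
grip_width: 0.0041
```

```bash
python3 - <<'E'
from h import *
plan(0.6195,-0.103,0.0151,-1.5708)
s=robot.camera("side");crop(s,190,160,290,230,8,"pics/s9.png")
E
```

```text
t 8.75 shift cm [-0.31  0.04 -0.04] rv [-0.    -0.001  0.   ] pos [ 0.6199 -0.1061  0.0155] yaw -1.572 F [ 0.5 -2.2 -1.4] w 0.0041
```

View pics/s9.png

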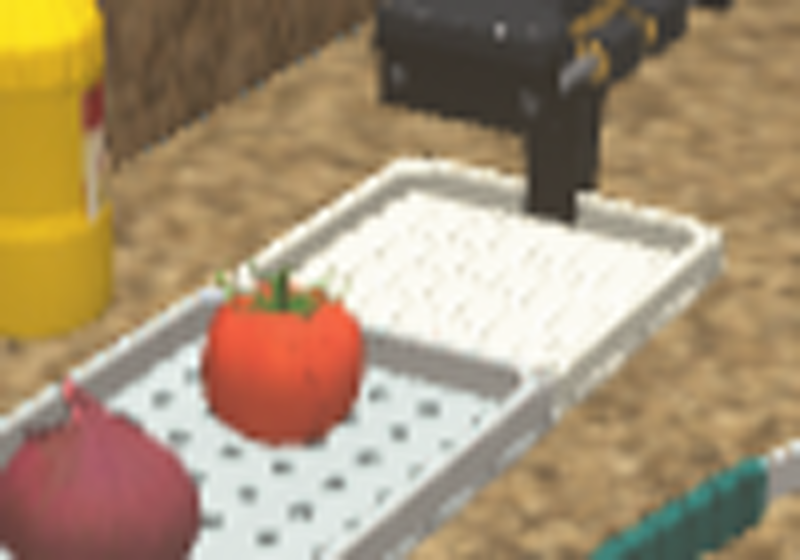

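Request:
carry_out(moves=[[0,-0.1,0,0,0,0,0],[0,-0.2,0,0,0,0,0],[0,-0.2,0,0,0,0,0],[0.5,-0.1,0,0,0,0,0],[0.5,-0.1,0,0,0,0,0],[0.5,-0.1,0,0,0,0,0],[0.5,-0.1,0,0,0,0,0],[0.5,-0.1,0,0,0,0,0],[0.5,-0.1,0,0,0,0,0],[1,-0.1,-4,0,0,0,0],[1,-0.1,-8,0,0,0,0],[1,-0.1,-12,0,0,0,0],[1,-0.1,-12,0,0,0,0],[1,-0.1,-12,0,0,0,0]])

```text
time: 10.2
position: [0.6203, -0.1047, 0.1368]
tool_rot: [0.5, -0.499, 0.501, -0.5]
ft_force: [-0.5, 0.4, -0.5]
grip_width: 0.0753
```

```bash
python3 - <<'E'
from h import *
plan(0.437,0.121,0.13,-0.134)
s=robot.camera("side");crop(s,190,160,290,230,8,"pics/s10.png")
E
```

```text
t 10.2 shift cm [-22.56   0.62 -18.34] rv [-1.000e-03 -1.437e+00  2.000e-03] pos [ 0.6203 -0.1047  0.1368] yaw -1.571 F [-0.5  0.4 -0.5] w 0.0753
```

View pics/s10.png

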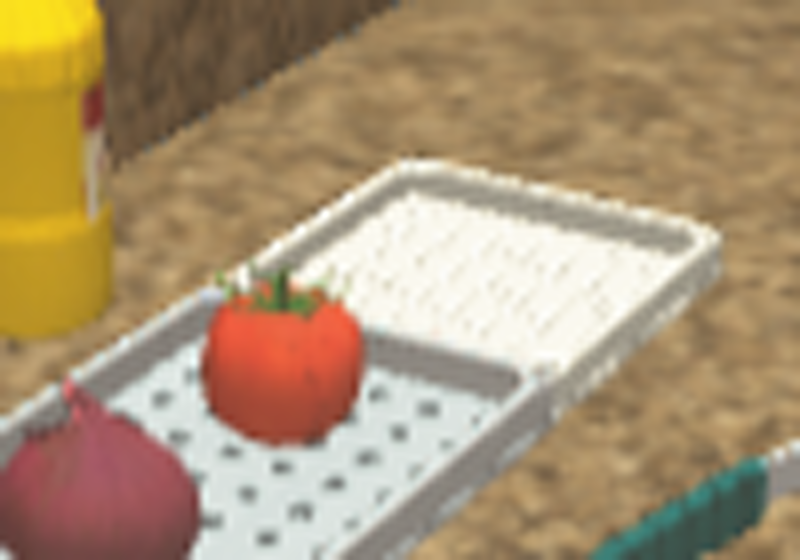

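Request:
carry_out(moves=[[1,-4,0,-3.3,0,-0.14,0],[1,-8,0,-6.5,0,-0.28,0],[1,-12,0,-9.8,0,-0.42,0],[1,-16,0,-13,0,-0.56,0],[1,-20,0,-16.3,0,-0.7,0],[1,-22.6,0.6,-18.3,0,-0.84,0],[1,-22.6,0.6,-18.3,0,-0.98,0],[1,-22.6,0.6,-18.3,0,-1.12,0],[1,-22.6,0.6,-18.3,0,-1.26,0],[1,-22.6,0.6,-18.3,0,-1.4,0],[1,-22.6,0.6,-18.3,0,-1.437,0],[1,-22.6,0.6,-18.3,0,-1.437,0],[1,-22.6,0.6,-18.3,0,-1.437,0]])

```text
time: 11.55
position: [0.4359, 0.1214, 0.1286]
tool_rot: [0.706, -0.049, 0.047, -0.705]
ft_force: [0.2, 0.0, 0.0]
grip_width: 0.0867
```

```bash
python3 - <<'E'
from h import *
plan(0.437,0.121,0.03,-0.134)
crop(robot.camera("side"),200,120,360,280,4,"pics/s11.png")
crop(robot.camera("top"),190,130,390,270,4,"pics/c11.png")
E
```

```text
t 11.55 shift cm [ 0.14  9.85 -0.02] rv [ 0.    -0.001 -0.003] pos [0.4359 0.1214 0.1286] yaw -0.135 F [0.2 0.  0. ] w 0.0867
```

View pics/s11.png

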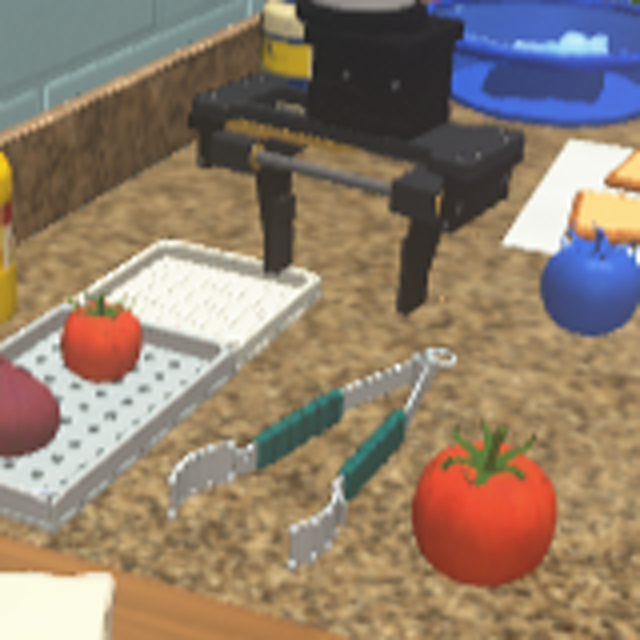

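View pics/c11.png

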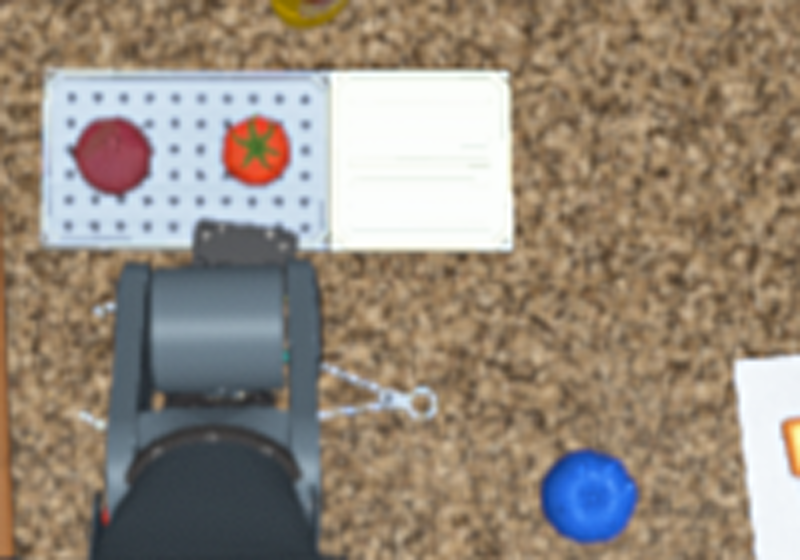

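Top view: tray (crop 330–510) now abuts the pan with its edges in line, and the gripper is centred over the sleeves. I go down onto the sleeves.

Request:
carry_out(force=20, moves=[[1,0.1,4,0,0,0,0],[1,0.1,7,0,0,0,0],[1,0.1,9,0,0,0,0],[1,0.1,9.8,0,0,0,0],[1,0.1,9.8,0,0,0,0]])

```text
time: 12.15
position: [0.4372, 0.1213, 0.0307]
tool_rot: [0.706, -0.048, 0.047, -0.705]
ft_force: [-0.9, 0.6, 0.4]
grip_width: 0.087
```

```bash
python3 - <<'E'
from h import *
plan(0.437,0.121,0.016,-0.134)
crop(robot.camera("side"),220,150,350,250,6,"pics/s12.png")
E
```

```text
t 12.15 shift cm [-0.01  1.47 -0.03] rv [ 0.    -0.    -0.002] pos [0.4372 0.1213 0.0307] yaw -0.134 F [-0.9  0.6  0.4] w 0.087
```

View pics/s12.png

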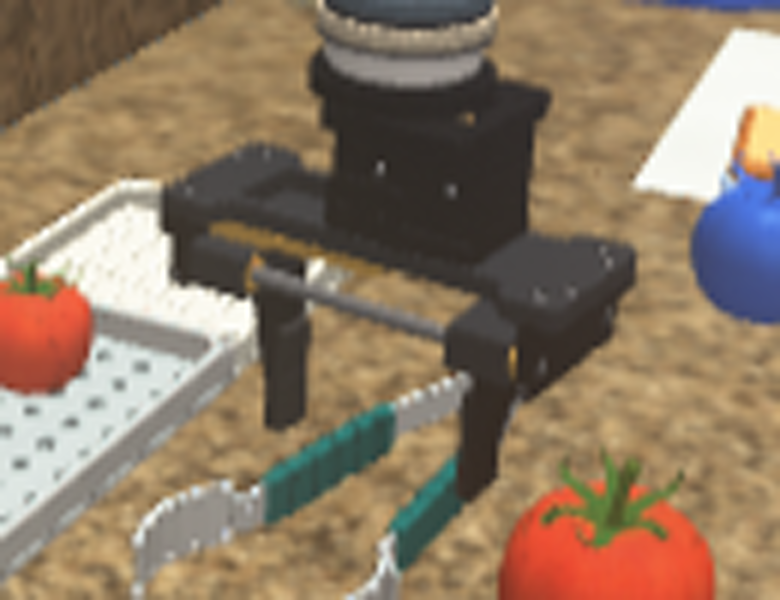

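Request:
carry_out(moves=[[1,0,0.5,0,0,0,0],[1,0,1,0,0,0,0],[1,0,1.4,0,0,0,0],[1,0,1.4,0,0,0,0]])

```text
time: 12.6
position: [0.4378, 0.1213, 0.0174]
tool_rot: [0.706, -0.047, 0.047, -0.706]
ft_force: [-1.1, -0.3, 0.4]
grip_width: 0.0869
```

```bash
python3 - <<'E'
from h import *
plan(0.437,0.121,0.016,-0.134)
crop(robot.camera("side"),220,150,350,250,6,"pics/s13.png")
E
```

```text
t 12.6 shift cm [-0.07  0.14 -0.04] rv [ 0. -0. -0.] pos [0.4378 0.1213 0.0174] yaw -0.134 F [-1.1 -0.3  0.4] w 0.0869
```

View pics/s13.png

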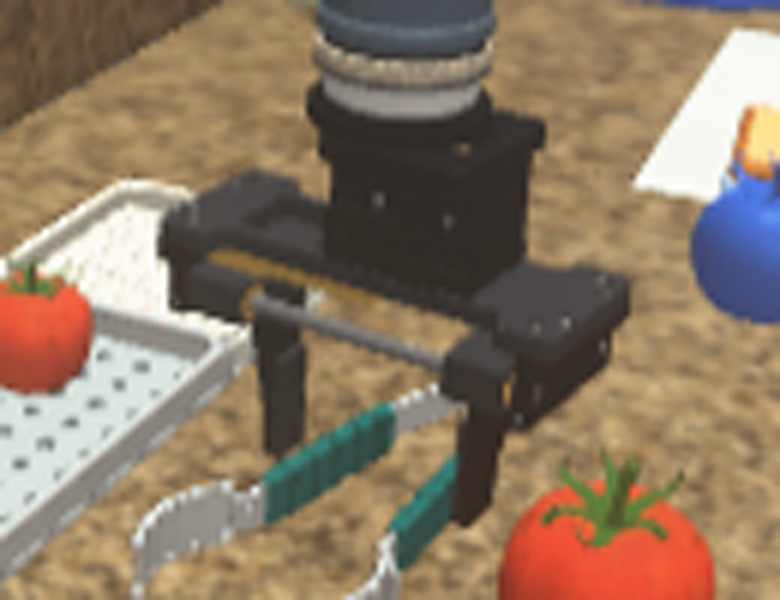

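Request:
carry_out(force=25, moves=[[0.66,-0.05,0.1,0,0,0,0],[0.66,-0.05,0.1,0,0,0,0],[0.66,-0.05,0.1,0,0,0,0],[0.66,-0.05,0.1,0,0,0,0],[0.66,-0.05,0.1,0,0,0,0],[0.66,-0.05,0.1,0,0,0,0],[0.66,-0.05,0.1,0,0,0,0],[0.66,-0.05,0.1,0,0,0,0]])

```text
time: 13.45
position: [0.4374, 0.1214, 0.0166]
tool_rot: [-0.706, 0.047, -0.047, 0.706]
ft_force: [-1.1, 0.2, 1.4]
grip_width: 0.0578
```

```bash
python3 - <<'E'
from h import *
plan(0.437,0.121,0.016,-0.134)
crop(robot.camera("side"),220,150,350,250,6,"pics/s14.png")
E
```

```text
t 13.45 shift cm [-0.03  0.06 -0.05] rv [-0. -0.  0.] pos [0.4374 0.1214 0.0166] yaw -0.134 F [-1.1  0.2  1.4] w 0.0578
```

View pics/s14.png

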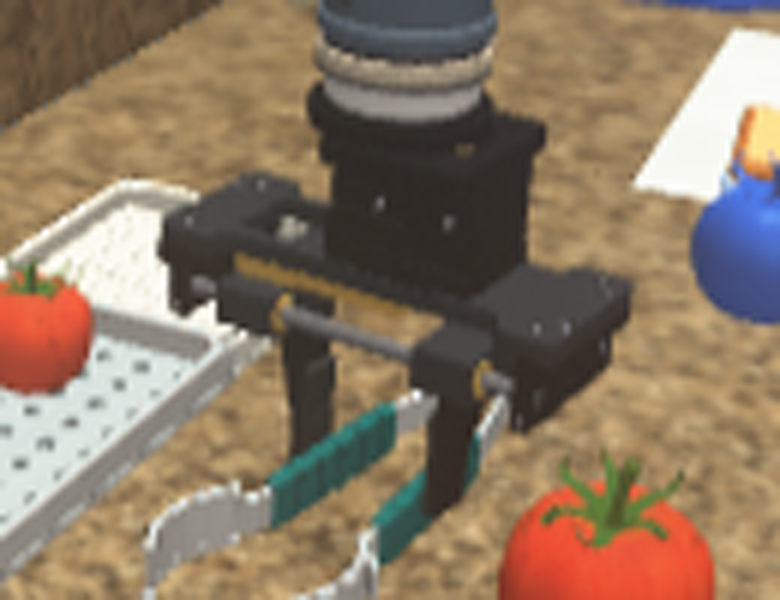

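Both fingers sit on the sleeves (57.8 mm). Lift.

Request:
carry_out(moves=[[0.66,0,-2,0,0,0,0],[0.66,0,-4,0,0,0,0],[0.66,0,-6,0,0,0,0],[0.66,0,-8,0,0,0,0],[0.66,0,-10,0,0,0,0],[0.66,0,-12,0,0,0,0],[0.66,0,-12,0,0,0,0],[0.66,0,-12,0,0,0,0]])

```text
time: 14.3
position: [0.4372, 0.1213, 0.1364]
tool_rot: [0.706, -0.047, 0.047, -0.706]
ft_force: [0.1, -0.1, -1.1]
grip_width: 0.0579
```

```bash
python3 - <<'E'
from h import *
plan(0.62,0.0115,0.136,0)
crop(robot.camera("side"),200,100,360,250,5,"pics/s15.png")
crop(robot.camera("top"),190,130,390,270,4,"pics/c15.png")
E
```

```text
t 14.3 shift cm [19.58  0.05 -8.45] rv [ 0.    -0.134  0.   ] pos [0.4372 0.1213 0.1364] yaw -0.134 F [ 0.1 -0.1 -1.1] w 0.0579
```

View pics/s15.png

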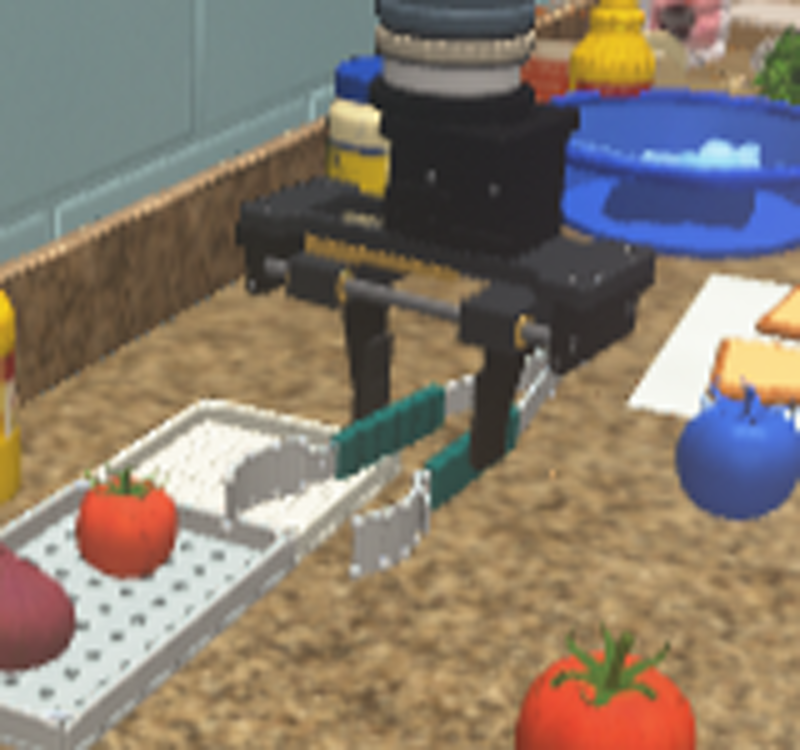

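View pics/c15.png

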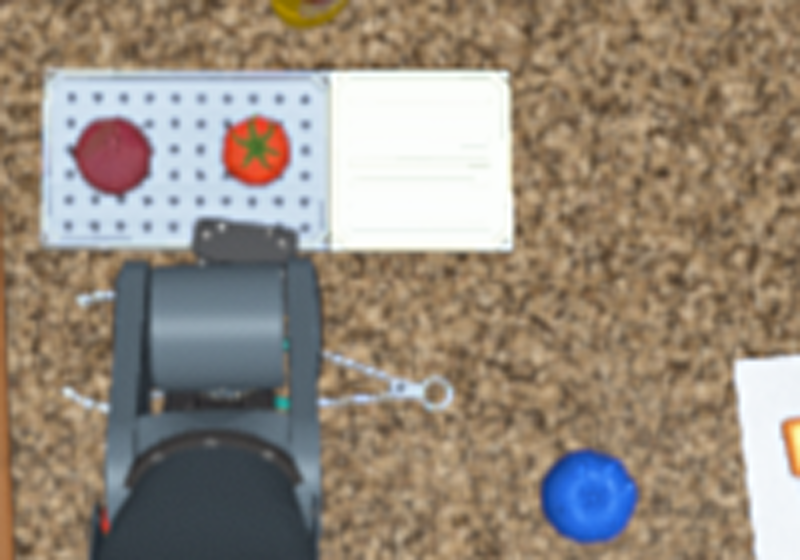

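```bash
python3 - <<'E'
from h import *
im=robot.camera("top")
z=.12+.02
a=ray("top",210.5,205,z);b=ray("top",207,228.25,z);r=ray("top",299.25,228,z)
print(a,b,(a+b)/2,r); m=(a+b)/2; print("yaw",np.arctan2(m[1]-r[1],m[0]-r[0]), "len",np.linalg.norm(m-r))
P=robot.get_obs()["position"];d=np.array([np.cos(1.437),np.sin(1.437),0]);
print("tcp along midline: tip",(m-P)@d,"ring",(r-P)@d,"lat",(m-P)@[-d[1],d[0],0],(r-P)@[-d[1],d[0],0])
# tomato by side view
s=robot.camera("side");h=cv2.cvtColor(s,cv2.COLOR_RGB2HSV)
red=cv2.inRange(h,(0,150,70),(10,255,255))|cv2.inRange(h,(175,150,70),(180,255,255))
n,l,st,c=cv2.connectedComponentsWithStats(red)
for i in range(1,n):
  if st[i,4]>60: print(st[i],c[i])
crop(s,205,185,250,225,10,"pics/x.png")
hh=cv2.cvtColor(im,cv2.COLOR_RGB2HSV)
sub=hh[140:200,240:275];gm=cv2.inRange(sub,(0,110,60),(85,255,255));gm[ :]=gm
cn,l,st,c=cv2.connectedComponentsWithStats(gm)
for i in range(1,cn):
  if st[i,4]>60:
    cc=np.array([st[i,0]+st[i,2]/2-.5+240,st[i,1]+st[i,3]/2-.5+140]);print(st[i],c[i]+[240,140],cc,ray("top",*cc,.036),ray("top",*(c[i]+[240,140]),.04))
print(proj("side",[0.6195,.107,.036]))
E
```

```text
[0.48823393 0.23494873 0.14      ] [0.4178087  0.24446757 0.14      ] [0.45302131 0.23970815 0.14      ] [ 0.41804346 -0.03336083  0.14      ]
yaw 1.4433984369664559 len 0.27530005454576556
tcp along midline: tip 0.11955116936677855 ring -0.15574324980670032 lat -0.0006351625326500642 -0.002396640559315131
[388   0  44  21 569] [408.1599297    8.67838313]
[148 179  17  13 158] [155.75949367 185.50632911]
[132 186  16  13 138] [140.13768116 192.82608696]
[215 197  20  18 275] [224.76363636 205.72727273]
[121 208  12  13  70] [126.67142857 214.28571429]
[303 231  36  36 926] [320.47084233 249.82721382]
[ 236  295   42   32 1012] [256.14624506 310.68675889]
[  6  19  16  17 212] [253.58490566 167.33018868] [253.5 167. ] [0.62645138 0.10632252 0.036     ] [0.62453533 0.10597632 0.04      ]
[225.54826688 204.02649828]
```

Request:
carry_out(moves=[[0.66,2.5,0,-1,0,-0.02,0],[0.66,5,0,-2,0,-0.04,0],[0.66,7.5,0,-3,0,-0.06,0],[0.66,10,0,-4.1,0,-0.08,0],[0.66,12.5,0,-5.2,0,-0.1,0],[0.66,15,0,-6.2,0,-0.12,0],[0.66,17.5,0,-7.3,0,-0.134,0],[0.66,19.6,0,-8.2,0,-0.134,0],[0.66,19.6,0,-8.2,0,-0.134,0],[0.66,19.6,0,-8.2,0,-0.134,0],[0.66,19.6,0,-8.2,0,-0.134,0]])

```text
time: 15.6
position: [0.6187, 0.0147, 0.1355]
tool_rot: [-0.707, 0.001, 0.001, 0.707]
ft_force: [0.1, 0.7, -1.3]
grip_width: 0.0578
```

```bash
python3 - <<'E'
from h import *
plan(0.6205,0.014,0.043,0)
crop(robot.camera("side"),180,100,340,250,5,"pics/s16.png")
crop(robot.camera("top"),190,100,350,220,5,"pics/c16.png")
E
```

```text
t 15.6 shift cm [ 0.21  9.25 -0.08] rv [-0.001  0.    -0.004] pos [0.6187 0.0147 0.1355] yaw 0.0 F [ 0.1  0.7 -1.3] w 0.0578
```

View pics/s16.png

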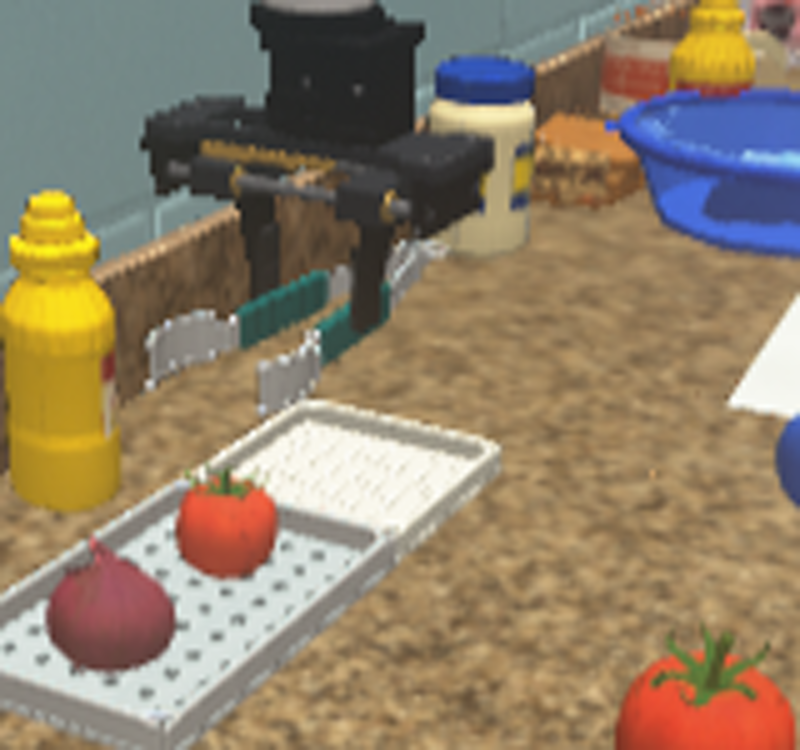

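View pics/c16.png

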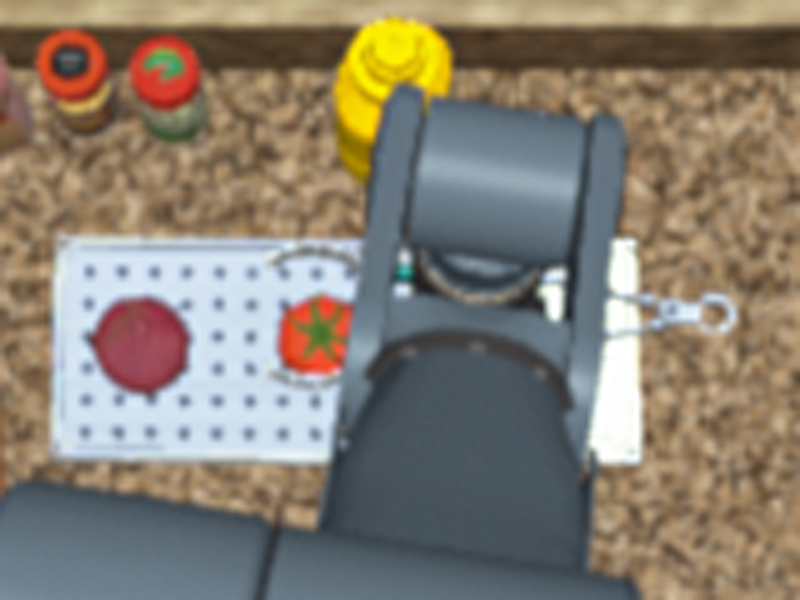

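```bash
python3 - <<'E'
from h import *
P=robot.get_obs()["position"]
for q in[(275,262),(272,375),(716,312)]: print(ray("top",190+q[0]/5,100+q[1]/5,.14)-P)
E
```

```text
[0.03219608 0.11612107 0.00389101]
[-0.03865909  0.11771356  0.00389101]
[ 0.00033571 -0.15541307  0.00389101]
```

Request:
carry_out(moves=[[0.66,0.5,0,0.2,0,0,0],[0.66,0.5,0,0.2,0,0,0],[0.66,0.5,1.5,0.2,0,0,0],[0.66,0.5,3,0.2,0,0,0],[0.66,0.5,4.5,0.2,0,0,0],[0.66,0.5,5,0.2,0,0,0],[0.66,0.5,5,0.2,0,0,0]])

```text
time: 16.4
position: [0.6246, 0.0161, 0.085]
tool_rot: [-0.707, 0.001, 0.001, 0.707]
ft_force: [-0.9, 0.0, -0.3]
grip_width: 0.0573
```

```bash
python3 - <<'E'
from h import *
plan(0.6235,0.0165,0.043,0)
crop(robot.camera("side"),180,140,300,240,6,"pics/s17.png")
crop(robot.camera("top"),190,130,310,220,6,"pics/c17.png")
E
```

```text
t 16.4 shift cm [-0.1   4.2   0.04] rv [-0.    -0.    -0.003] pos [0.6246 0.0161 0.085 ] yaw -0.0 F [-0.9  0.  -0.3] w 0.0573
```

View pics/s17.png

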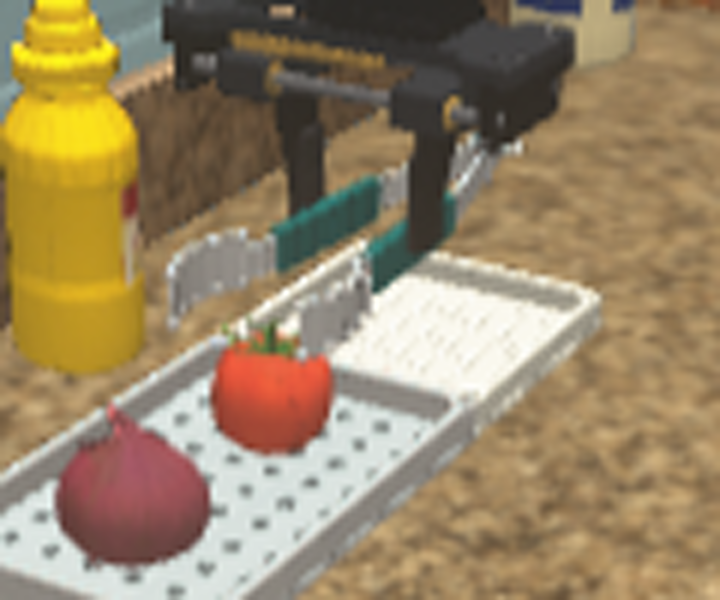

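View pics/c17.png

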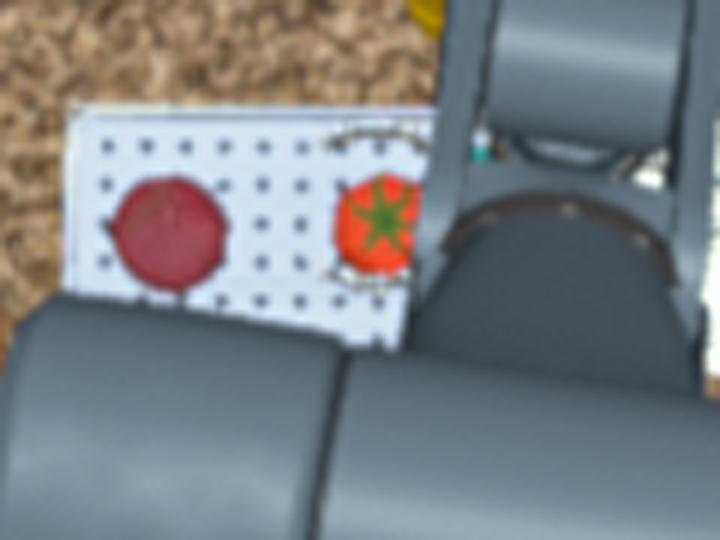

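```bash
python3 - <<'E'
from h import *
for q,z in[((330,142),.095),((330,272),.095),((375,130),.095),((380,285),.095),((384,225),.036),((384,225),.06),((384,222),.07)]: print(z,ray("top",190+q[0]/6,130+q[1]/6,z).round(4))
s=robot.camera("side")
# tomato width extents in side 
for x,y in((.6205,.107),(.624,.107)):
  print(proj("side",[x,y,.036]))
E
```

```text
0.095 [0.6579 0.1325 0.095 ]
0.095 [0.5877 0.1322 0.095 ]
0.095 [0.6643 0.1086 0.095 ]
0.095 [0.5807 0.1059 0.095 ]
0.036 [0.6248 0.1047 0.036 ]
0.06 [0.6199 0.1043 0.06  ]
0.07 [0.6196 0.1042 0.07  ]
[225.24901442 203.94561291]
[224.20354044 203.66303028]
```

Jaws straddle the tomato with about 10 mm either side. I lower with 2 mm correction.

Request:
carry_out(moves=[[0.66,-0.2,0,0,0,0,0],[0.66,-0.2,1,0,0,0,0],[0.66,-0.2,2,0,0,0,0],[0.66,-0.2,3,0,0,0,0],[0.66,-0.2,3.8,0,0,0,0],[0.66,-0.2,4.1,0,0,0,0],[0.66,-0.2,4.1,0,0,0,0]])

```text
time: 17.25
position: [0.6231, 0.016, 0.0446]
tool_rot: [-0.707, 0.001, 0.001, 0.707]
ft_force: [0.5, -0.1, -1.6]
grip_width: 0.0573
```

```bash
python3 - <<'E'
from h import *
plan(0.6235,0.0165,0.043,0)
crop(robot.camera("side"),180,140,300,240,6,"pics/s18.png")
crop(robot.camera("top"),190,130,310,220,6,"pics/c18.png")
E
```

```text
t 17.25 shift cm [0.04 0.16 0.05] rv [-0.    -0.    -0.002] pos [0.6231 0.016  0.0446] yaw -0.0 F [ 0.5 -0.1 -1.6] w 0.0573
```

View pics/s18.png

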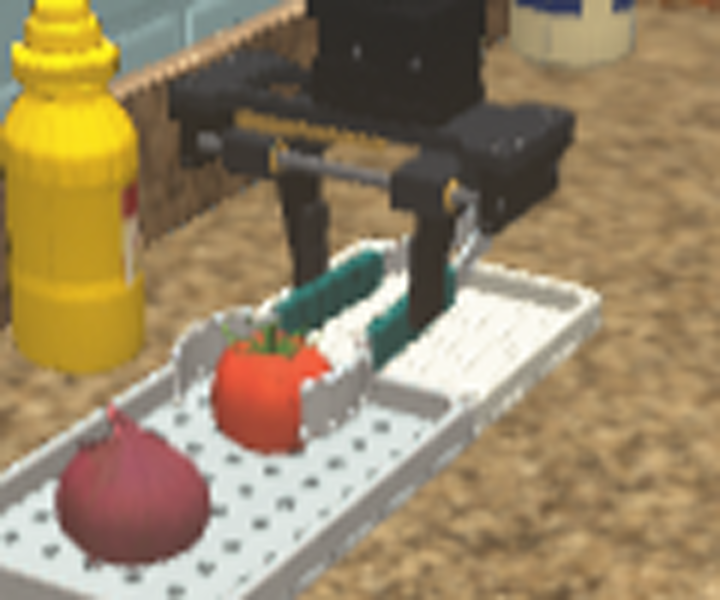

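View pics/c18.png

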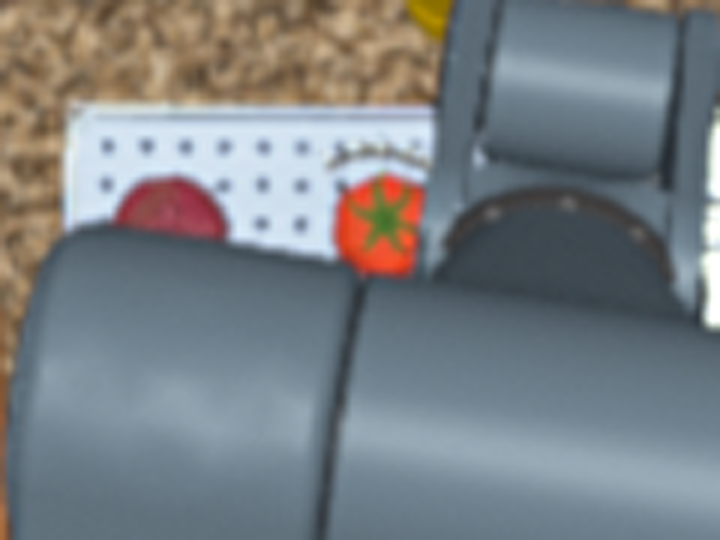

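Jaws are around the tomato at the right height. Close at 30 N.

Request:
carry_out(force=30, moves=[[0.2,0,0,0,0,0,0],[0.2,0,0,0,0,0,0],[0.2,0,0,0,0,0,0],[0.2,0,0,0,0,0,0],[0.2,0,0,0,0,0,0],[0.2,0,0,0,0,0,0],[0.2,0,0,0,0,0,0],[0.2,0,0,0,0,0,0],[0.2,0,0,0,0,0,0]])

```text
time: 18.25
position: [0.6239, 0.0159, 0.0456]
tool_rot: [0.707, 0.0, 0.0, -0.707]
ft_force: [0.7, -0.3, -1.3]
grip_width: 0.0431
```

```bash
python3 - <<'E'
from h import *
plan(0.6235,0.0165,0.043,0)
crop(robot.camera("side"),180,140,300,240,6,"pics/s19.png")
E
```

```text
t 18.25 shift cm [-0.04  0.26  0.06] rv [ 0.    -0.     0.001] pos [0.6239 0.0159 0.0456] yaw -0.0 F [ 0.7 -0.3 -1.3] w 0.0431
```

View pics/s19.png

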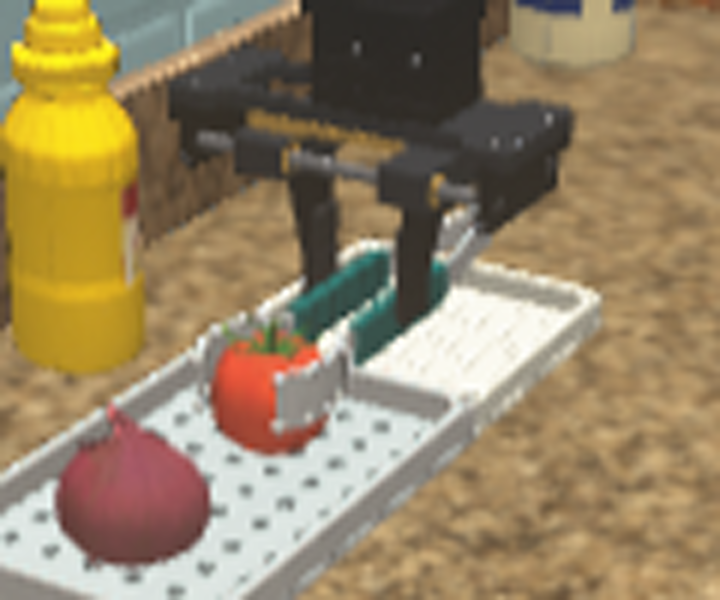

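Sleeves at 43 mm, closed on the tomato. Lift slowly by 10 cm.

Request:
carry_out(moves=[[0.2,0,-0.5,0,0,0,0],[0.2,0,-1.5,0,0,0,0],[0.2,0,-2.5,0,0,0,0],[0.2,0,-3.5,0,0,0,0],[0.2,0,-4.5,0,0,0,0],[0.2,0,-5.5,0,0,0,0],[0.2,0,-6.5,0,0,0,0],[0.2,0,-7.5,0,0,0,0],[0.2,0,-8.5,0,0,0,0],[0.2,0,-9.5,0,0,0,0],[0.2,0,-10,0,0,0,0],[0.2,0,-10,0,0,0,0],[0.2,0,-10,0,0,0,0],[0.2,0,-10,0,0,0,0]])

```text
time: 19.7
position: [0.6232, 0.016, 0.145]
tool_rot: [-0.707, 0.0, 0.0, 0.707]
ft_force: [-0.3, -0.0, -1.6]
grip_width: 0.0433
```

```bash
python3 - <<'E'
from h import *
plan(0.6235,-0.1215,0.1426,0)
crop(robot.camera("side"),180,100,320,230,5,"pics/s20.png")
crop(robot.camera("top"),190,130,350,220,5,"pics/c20.png")
E
```

```text
t 19.7 shift cm [  0.03   0.23 -13.75] rv [-0.    -0.    -0.001] pos [0.6232 0.016  0.145 ] yaw -0.0 F [-0.3 -0.  -1.6] w 0.0433
```

View pics/s20.png

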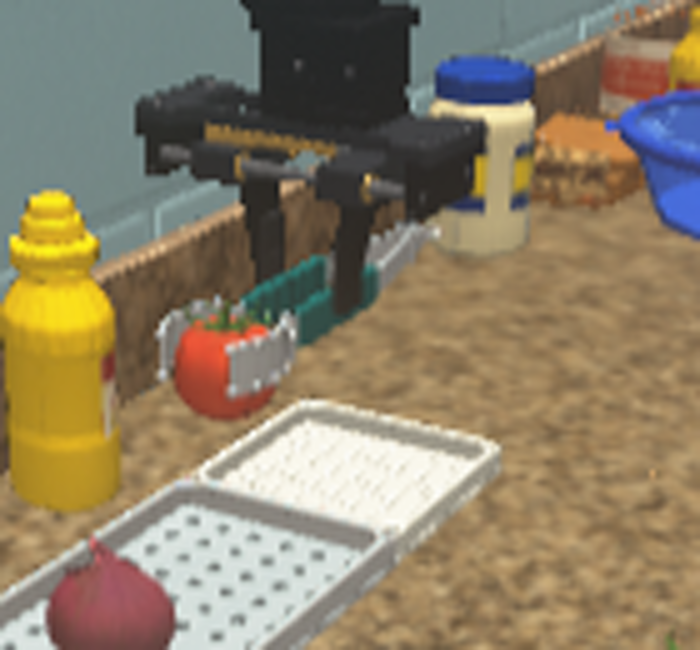

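View pics/c20.png

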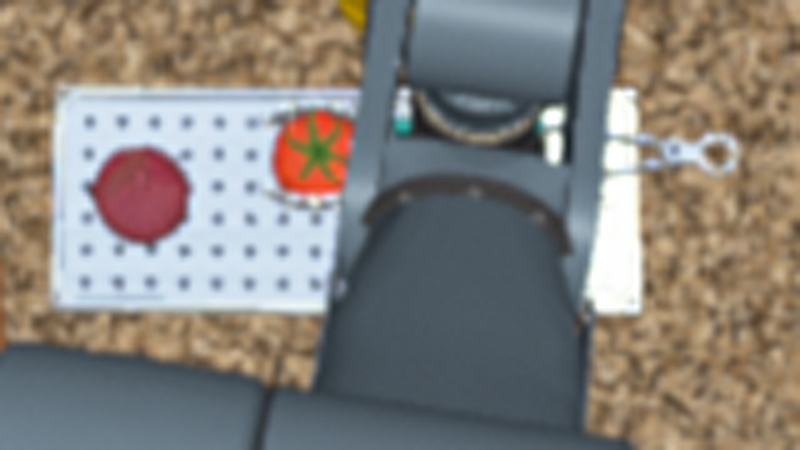

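Tomato held, lifted clear. Move it 13.7 cm to the right over the tray, gently.

Request:
carry_out(moves=[[0.2,0,0,-0.7,0,0,0],[0.2,0,0,-1.9,0,0,0],[0.2,0,0,-3.2,0,0,0],[0.2,0,0,-4.6,0,0,0],[0.2,0,0,-6,0,0,0],[0.2,0,0,-7.4,0,0,0],[0.2,0,0,-8.8,0,0,0],[0.2,0,0,-10.2,0,0,0],[0.2,0,0,-11.5,0,0,0],[0.2,0,0,-12.6,0,0,0],[0.2,0,0,-13.4,0,0,0],[0.2,0,0,-13.7,0,0,0],[0.2,0,0,-13.7,0,0,0],[0.2,0,0,-13.7,0,0,0],[0.2,0,0,-13.7,0,0,0],[0.2,0,0,-13.7,0,0,0]])

```text
time: 21.4
position: [0.6236, -0.1205, 0.1456]
tool_rot: [-0.707, -0.0, 0.0, 0.707]
ft_force: [0.0, -0.1, -2.0]
grip_width: 0.0426
```

```bash
python3 - <<'E'
from h import *
plan(0.6235,-0.1215,0.1426,0)
s=robot.camera("side");t=robot.camera("top")
crop(s,150,100,320,230,4.5,"pics/s21.png")
crop(t,190,120,350,220,5,"pics/c21.png")
h=cv2.cvtColor(s,cv2.COLOR_RGB2HSV);red=cv2.inRange(h,(0,150,70),(10,255,255));red[:,:200]=0;red[:,300:]=0;red[:100]=0;red[215:]=0
ys,xs=np.nonzero(red);print(xs.min(),xs.max(),ys.min(),ys.max())
print("expected side mid/bottom",proj("side",[.6205,-.031,.136]),proj("side",[.6205,-.031,.104]))
E
```

```text
t 21.4 shift cm [-0.01  0.3  -0.1 ] rv [-0.     0.001 -0.   ] pos [ 0.6236 -0.1205  0.1456] yaw 0.001 F [ 0.  -0.1 -2. ] w 0.0426
201 256 151 174
expected side mid/bottom [249.09339377 156.94459398] [248.88159582 166.82818909]
```

View pics/s21.png

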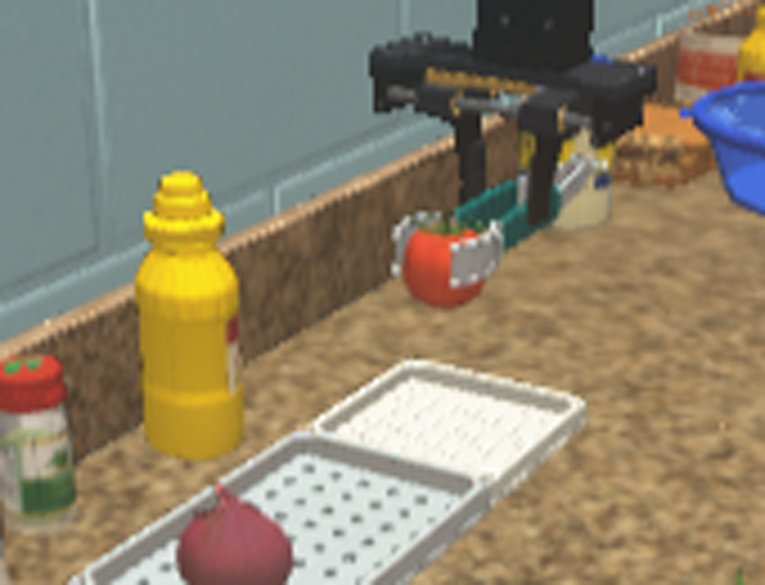

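View pics/c21.png

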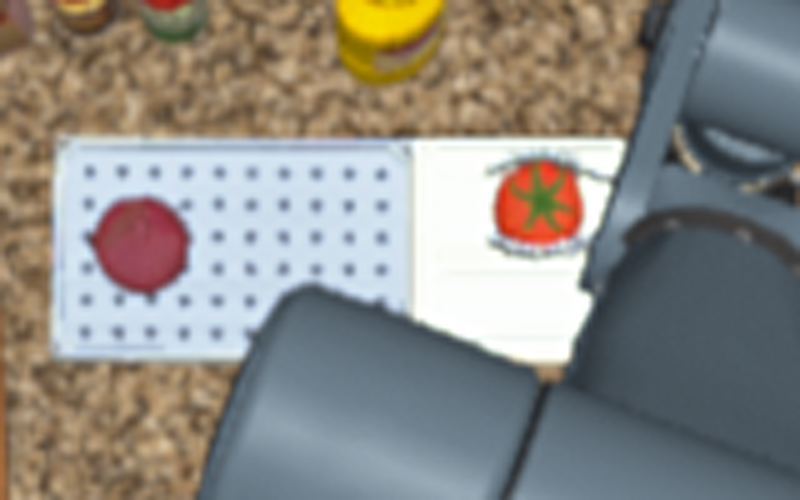

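```bash
python3 - <<'E'
from h import *
print("tomato",ray("top",298,161,.136),ray("top",298,161,.15))
a=ray("top",190+413/5,120+140/5,.02);print("tray far-left corner",a,"centre",a+[-.075,-.075,0])
print("tomato z from side: bottom pix 168"); 
for z in(.09,.095,.1,.105):print(z,proj("side",[.6205,-.031,z]))
E
```

```text
tomato [ 0.6249416  -0.03268254  0.136     ] [ 0.62192582 -0.03151333  0.15      ]
tray far-left corner [0.69464754 0.04243522 0.02      ] centre [ 0.61964754 -0.03256478  0.02      ]
tomato z from side: bottom pix 168
0.09 [248.79056749 171.076045  ]
0.095 [248.82296528 169.56419549]
0.1 [248.85548768 168.04653063]
0.105 [248.88813543 166.52301678]
```

Tomato is centred to within about 5 mm, its underside is about 10 cm up and it is steady. Handing in.

```bash
python3 -c "
from rig import robot
print(robot.hand_in())"
```

```text
the job is handed in; nothing more can be done
None
```

The tray is against the pan, and the tomato is held in the tongs over it; I handed the job in at about 21.5 s. The hand-in reports no verdict, so everything below rests on my own checks.

**What I did:**
- I pinched the tray's right wall and slid it flush against the pan's right side, square with it, without raising it.
- I took the tongs by their sleeves and held them at 57.5 mm so the jaws stayed open. I lowered them over the small tomato in the pan, closed at 30 N (sleeves about 43 mm), lifted it and carried it over the tray.

**Last checks:**
- **Tray:** there is no visible gap to the pan in either view. Its far edge is in line with the pan's; the arm hid its near edge in the last top view.
- **Tomato:** its axis is within about 5 mm of the tray's centre and its underside is about 10 cm up. The arm was steady and the fingers only touched the sleeves.
- **Other things:** the onion and the yellow bottle look unmoved. The shakers were outside my last pictures, but the arm never went near them.

**What went wrong or disagreed:**
- My first close on the tray wall missed. The side pictures put the fingertips only about 7 mm past the TCP, not the stated 25 mm, so the fingers shut above the wall. I went about 17 mm lower and it gripped.
- My position estimates from the two cameras differed by 2–5 mm.

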